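# Index a sample carousel one notch back

### The arm

A 6-joint arm with a two-finger parallel gripper is mounted at the origin on a cart in front of the work surface, level with it; the furniture and walls round the work are solid. World frame = base frame: x ahead of the robot, y to its left, z up, the work surface at z = 0. Lengths are in mm, angles in rad, forces in N, time in s.
With the tool pointing down it reaches from about 400 to 925 mm from the base axis. Payload 12.5 kg.
Tool frame: the origin (TCP) lies midway between the tips of the shut fingers; the grasp point (between the pads) lies 19 mm behind it (env.tcp_to_grasp is the distance from the TCP to the grasp point, in mm); z points along the fingers, y is the line along which they close (so a half turn about z gives the same grasp; the last joint's range is limited). The gripper opens to 95 mm and grips with 3 to 60 N. Pads are 20 mm wide; open, the fingers measure 119 mm over their backs; the gripper's body (75 mm by 180 mm) begins 59 mm behind the grasp point.
Start: joints at [-1.22, 0.491, 1.559, -0, 1.092, -0.106], TCP at [275.699, -560.928, 180.661] pointing down, gripper open.
Joint ranges: [-3.1, 3.1], [-0.84, 2.19], [0.05, 2.79], [-1.13, 4.28], [0.06, 2.93], [-2.69, 2.69]. Speed limits (rad/s): [2.22, 2.22, 2.79, 3.14, 3.14, 3.14].

### API

Orientations are given as [roll, pitch, yaw] about the fixed x, y, z axes, in that order (R = Rz(yaw) Ry(pitch) Rx(roll)).
In Python, from cell import env gives the robot as it stands. The module is installed in compiled form; this text tells all that it offers.
- The arm moves only by the tool step_arm, never from a script. Its argument "plan" is a list that holds one entry, the list of rows, each a list of 5 numbers: the shift along the tool's x, y, z in mm, then the turn about the tool's z in degrees, then the opening, from -1 (shut) to 1 (fully open). A call has 1 to 8 rows; each row is the pose to reach, as a shift and turn from the pose commanded when the call began, along the tool's axes at that moment; what a row does not reach only later rows make up. A row lasts 1/12 s, in which the tool goes at most 41.7 mm and 7.16 degrees, less where a joint would pass 70% of its speed; a pose out of reach is approached as far as the arm can. A call with a gripper value outside its range is refused whole. The fingers move at their own pace and stop on an object; the grip force is fixed at half the most. Time passes only in rows, so rows that repeat a pose let the fingers close. It gives the time, the measured TCP pose, the force, the opening and the grip force at its end, in the units of the state.
- env.state(): the state, without advancing time (a new reading comes with each control period).
- env.read_camera(name): name is "scene" or "top" or "wrist"; returns the picture (384x512x3 uint8, blue, green, red); there is no depth.
- env.get_calibration(name): a dict with "K" (3x3 intrinsics, pixels), "extrinsics" (4x4, takes a point from world to camera coordinates). Camera axes: x right, y up, looking along -z (the intrinsics and any distortion apply to the point x, -y, -z); pixel columns grow to the right and rows downward; lengths in mm; the calibration is good to about 2 mm. The wrist camera is an equidistant fisheye: a pixel r from the principal point sees the ray r / f radians off the axis. A picture is of the moment at which its call begins: read the wrist's pose just before it. get_calibration takes no time and is no camera call; for the wrist camera it gives the pose at the moment of the call.
- env.job_done(): hands the job in; it is judged then, once.
The state is a dict: "t": time; "joints": joint angles; "qvel": joint speeds; "tau": joint torques, N m; "eef_pos": TCP position; "tcp_rot": TCP orientation; "ft_force": force on the tool from outside, world axes, zero at the start; "moment": the same for the moment, N m; "opening": opening from 0.0 (shut) to 1.0 (fully open); "grip_force": force on a finger pad.
Only numpy, scipy, OpenCV 4.12 (cv2) and the standard library are available. Lean on these libraries where they do the work, as an engineer would, in place of code of your own. Each camera call takes 0.05 s, during which the arm holds its last target. There are 200 camera calls.

### The job

The sample carousel was advanced one place too far. Using only a fingertip, push the orange thumb lever over so that it lifts the ratchet pawl and stays lifted, push the wheel by its blue peg one notch backward (clockwise seen from above), then push the lever back so that the pawl is fully down in the next gap between the teeth. Nothing is to be picked up: the vials stay seated in their cups, and the things round the carousel stay where they are.

Things in the scene. Friction and masses are not known exactly. Their poses are not given: they have to be found in the camera images.
- carousel: white base plate (200 x 200 x 10 mm, bolted down) of a hand-turned sample carousel; origin on the worktop on the wheel's axis, which is z; z up. At yaw 0, x points away from the robot, y to its left. Called the carousel frame below (m). Apart from the pawl's lever all on it stays below z = 90 mm
- wheel_top (a point): centre of the wheel's top, z = 26 mm. Wheel: aluminium disc, radius 82 mm, with ten white cups (26 mm across, 22 mm high) on a circle of radius 46 mm, four holding a loose vial. Ten ratchet teeth 12 mm high stand on the rim, 66 to 80 mm from the axis: one notch is 36 degrees
- wheel (a joint): wheel angle, rad: within 0.05 of 0 at the start, growing as the wheel turns backward (clockwise from above); one notch back is 0.628. With the pawl down the nose blocks it about 0.12 backward of mid-notch; forward, the teeth's ramps lift the nose. Light friction (about 1 N at the peg): it stays where it is left
- peg (a point): point 31 mm up the upright blue peg on the wheel's rim, 98 mm from the axis, z = 56 mm. Peg: 12 mm diameter, top at z = 71 mm, on a lug whose top is at z = 25 mm. At wheel angle 0 it stands at carousel (-0.093, -0.030), one notch back at (-0.093, 0.030)
- pawl (a joint): pawl angle, rad: 0 = nose fully down between the teeth (a stop), 0.7 = nose lifted about 25 mm (a stop). The weighted lever tips over centre at about 0.25: beyond it falls over and stays lifted, below it falls shut. Less than 1 N moves it
- pawl_pivot (a point): middle of the pawl's pivot, a level axis along carousel y, at carousel (0.040, 0.074, 0.045). The nose reaches 40 mm from it toward carousel -x, over the teeth. A 24 mm wide, 53 mm high aluminium cheek at carousel y = 0.107 carries it
- lever_pad (a point): centre of the ribbed orange thumb pad (26 mm wide along carousel y, 28 tall, 8 thick) on the pawl's lever, 56 mm from the pivot. Pawl down: carousel (0.029, 0.086, 0.100), leaning 0.2 rad to -x, top at z = 114 mm; pushed to carousel +x it lifts the nose. Lifted: (0.067, 0.086, 0.094), leaning 0.5 rad to +x; pushed to -x it lowers the nose
- vial_1_mid (a point): centre (half-way up) of a loose glass sample vial with a black cap, 16 mm in diameter and 58 mm tall, standing in one of the wheel's cups; its top is at z = 86 mm while it is seated
- vial_2_mid (a point): centre (half-way up) of a loose glass sample vial with a red cap, 16 mm in diameter and 58 mm tall, standing in one of the wheel's cups; its top is at z = 86 mm while it is seated
- vial_3_mid (a point): centre (half-way up) of a loose glass sample vial with a black cap, 16 mm in diameter and 58 mm tall, standing in one of the wheel's cups; its top is at z = 86 mm while it is seated
- vial_4_mid (a point): centre (half-way up) of a loose glass sample vial with a white cap, 16 mm in diameter and 58 mm tall, standing in one of the wheel's cups; its top is at z = 86 mm while it is seated
- green_bottle: loose white bottle with a green cap, 69 mm in diameter, 144 mm tall; origin at the centre of its underside; a bystander, to be left alone
- reagent_carton: loose yellow carton with a blue panel, 51 x 95 x 75 mm; origin at the centre of its underside; a bystander, to be left alone
- label_roll: loose white roll of labels lying flat, 72 mm in diameter, 30 mm tall; origin at the centre of its underside; a bystander, to be left alone
- turbidity_meter: loose white portable meter with a round cap, 88 x 191 x 68 mm; origin at the centre of its underside; a bystander, to be left alone
- timer: loose small white timer, 62 x 58 x 18 mm; origin at the centre of its underside; a bystander, to be left alone

How it is judged:
By the outcome, as a careful person would: the job done as asked, in the order asked, and still so for the second after the job is handed in, with the robot touching nothing.
It also fails if it takes over 56 s, if anything falls off the work surface, if the arm or the gripper's body presses on something with over 40 N, if the wrist force passes 120 N, or if a joint passes its speed limit or range.

## Working session

There is one attempt and no reset: what is moved stays moved. The work goes in short steps, Python scripts to look and compute and a tool call to move; the robot and the scene stay as the last step left them, time stands still between calls to the robot, and variables do not carry over. Pictures are saved under pics/ and viewed, at most 13 in all, crops included, and the job is handed in when it is done.

Besides the shell and the picture viewer there is one more tool, called after "Emit:" as name([rows], argument=value, ...), one row to a line, values as JSON. step_arm: Moves the arm, as the interface text tells. Its arguments: {"type":"object","properties":{"plan":{"type":"array"}},"required":["plan"]}

```bash
mkdir -p pics; python3 - <<'E'
from cell import env
import cv2,numpy as np
for n in("scene","top"):
    cv2.imwrite(f"pics/{n}0.png",env.read_camera(n))
    c=env.get_calibration(n);print(n,c)
s=env.state();print(s['t'],s['eef_pos'],s['tcp_rot'],s['opening'])
E
```

```text
scene {'K': array([[475.4210644 ,   0.        , 252.78878843],
       [  0.        , 475.4210644 , 190.92649891],
       [  0.        ,   0.        ,   1.        ]]), 'extrinsics': array([[-8.11854739e-01, -5.83829740e-01,  5.89217726e-03,
         4.30730369e+02],
       [ 4.00054355e-01, -5.48895489e-01,  7.33941589e-01,
        -2.70325518e+02],
       [-4.25262737e-01,  5.98211148e-01,  6.79187034e-01,
        -1.30222633e+03],
       [ 0.00000000e+00,  0.00000000e+00,  0.00000000e+00,
         1.00000000e+00]])}
top {'K': array([[465.73118712,   0.        , 253.85160411],
       [  0.        , 465.73118712, 199.7217527 ],
       [  0.        ,   0.        ,   1.        ]]), 'extrinsics': array([[-2.46305949e-02, -9.99654453e-01,  9.18194321e-03,
        -8.51466251e-01],
       [ 9.95758032e-01, -2.37180239e-02,  8.89010566e-02,
        -5.30538736e+02],
       [-8.86525596e-02,  1.13326796e-02,  9.95998140e-01,
        -1.65864134e+03],
       [ 0.00000000e+00,  0.00000000e+00,  0.00000000e+00,
         1.00000000e+00]])}
0.1 [ 275.6166457  -560.68300707  180.13401094] [-3.14064631e+00 -1.31637375e-04  4.56775064e-01] 1.0007080162634296
```

View pics/scene0.png

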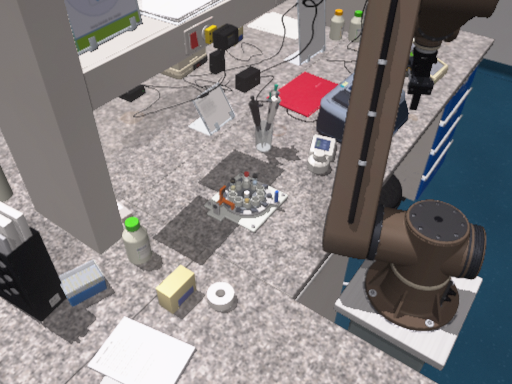

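View pics/top0.png

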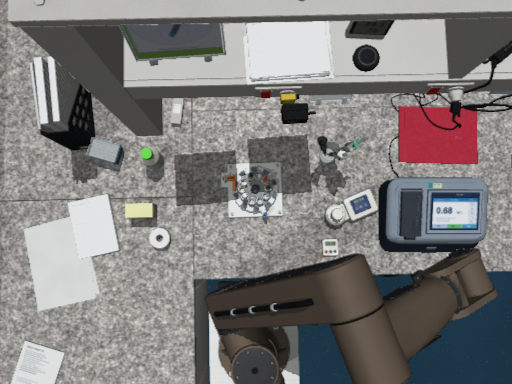

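The top view shows the carousel at about (255,190), the orange lever at (232,183) and the blue peg at (265,214). Next I'll zoom in and measure.

```bash
cat > h.py <<'E'
import cv2,numpy as np
from cell import env
def ray(n,uv,c=None):
    c=c or env.get_calibration(n);K=c['K'];E=c['extrinsics'];R=E[:3,:3];t=E[:3,3]
    if n=='wrist':
        d=np.array([uv[0]-K[0,2],uv[1]-K[1,2]])/K[0,0];r=np.hypot(*d)
        v=np.array([*(d/max(r,1e-9)*np.sin(r)),np.cos(r)])
    else: v=np.linalg.solve(K,[uv[0],uv[1],1])
    v=v*[1,-1,-1]
    return -R.T@t,R.T@v
def plane(n,uv,z,c=None):
    o,d=ray(n,uv,c);return o+d*(z-o[2])/d[2]
def tri(*rs):
    A=0;b=0
    for o,d in rs:
        d=d/np.linalg.norm(d);P=np.eye(3)-np.outer(d,d);A=A+P;b=b+P@o
    return np.linalg.solve(A,b)
def blobs(im,lo,hi,box,amin=3):
    h=cv2.cvtColor(im,cv2.COLOR_BGR2HSV);m=cv2.inRange(h,np.array(lo),np.array(hi))
    x0,y0,x1,y1=box;k=np.zeros_like(m);k[y0:y1,x0:x1]=m[y0:y1,x0:x1]
    n,l,s,c=cv2.connectedComponentsWithStats(k)
    return [(c[i].round(1).tolist(),s[i].tolist()) for i in range(1,n) if s[i,4]>=amin]
E
python3 - <<'E'
from h import *
S=cv2.imread('pics/scene0.png');T=cv2.imread('pics/top0.png')
bs=(205,160,295,235);bt=(215,155,290,225)
for n,I,b in(('scene',S,bs),('top',T,bt)):
    print(n,'or',blobs(I,(5,150,80),(18,255,255),b)); print(' bl',blobs(I,(105,130,60),(125,255,255),b))
    print(' wh',blobs(I,(0,0,190),(180,40,255),b,30))
a=cv2.resize(S[160:235,205:295],None,fx=6,fy=6,interpolation=2)
c=cv2.resize(T[155:225,215:290],None,fx=6,fy=6,interpolation=2)
o=np.zeros((450,990,3),np.uint8);o[:450,:540]=a;o[:420,540:990]=c
cv2.imwrite('pics/z0.png',cv2.resize(o,(800,364)))
E
```

```text
scene or [([224.7, 199.0], [218, 186, 16, 23, 85])]
 bl [([276.4, 195.8], [275, 191, 3, 11, 21])]
 wh [([290.8, 172.3], [284, 162, 11, 21, 87]), ([278.6, 185.5], [274, 183, 11, 5, 31]), ([270.4, 194.0], [265, 186, 12, 18, 104]), ([285.6, 196.7], [278, 190, 17, 16, 138]), ([214.1, 196.1], [208, 192, 12, 10, 75]), ([290.0, 211.1], [285, 205, 10, 12, 64]), ([254.2, 220.8], [238, 207, 38, 28, 319]), ([276.0, 217.3], [270, 212, 11, 9, 50]), ([282.0, 225.8], [269, 217, 26, 18, 177])]
top or [([232.4, 181.8], [227, 177, 9, 13, 54])]
 bl [([264.9, 213.9], [264, 213, 3, 3, 8])]
 wh [([242.3, 166.9], [236, 157, 13, 17, 122]), ([276.2, 206.6], [267, 193, 16, 23, 214]), ([241.1, 209.5], [228, 198, 38, 19, 318])]
```

View pics/z0.png

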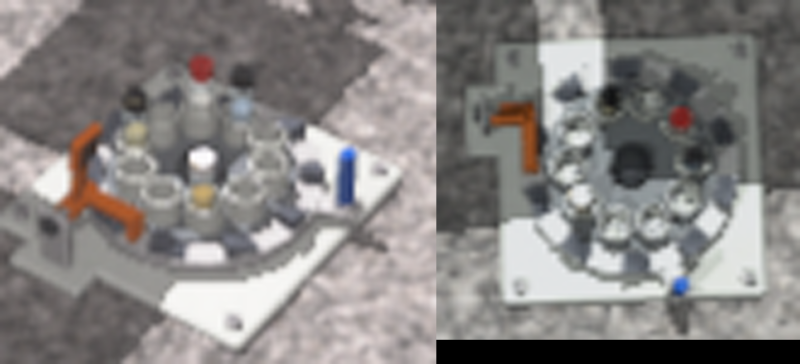

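The crops show the plate, with its corners in the top panel at about (498,37), (754,38), (764,295) and (500,303). The peg is at (681,286), and the lever pad is at the upper left.

```bash
python3 - <<'E'
from h import *
f=lambda x,y:(215+(x-436.4)/4.848-.4,155+y/4.848-.4)
P=[plane('top',f(*p),10)[:2] for p in((498,37),(754,38),(764,295),(500,303))]
print(np.round(P),'centre',np.mean(P,0))
B=[plane('top',f(*p),12)[:2] for p in((508,55),(741,50),(748,277),(520,287))]
print(np.round(B),np.mean(B,0))
for i in range(4):
    e=P[(i+1)%4]-P[i];print(np.hypot(*e),np.arctan2(e[1],e[0])+[1.5708,3.14159,-1.5708,0][i])
print('hub',plane('top',f(632,165),40))
print('peg top',plane('top',f(681,286),71), 'tri',tri(ray('top',f(681,286)),ray('scene',(205+347/4.848-.4,160+152/4.848-.4))))
# scene right corners on plate
g=lambda x,y:(205+x/4.848-.4,160+y/4.848-.4)
for p in((240,345),(403,178)):print('scene corner',plane('scene',g(*p),10))
print('peg base scene z25',plane('scene',g(345,203),25))
print('pad tri',tri(ray('top',f(513,116)),ray('scene',g(87,145))),'padtop z112 scene',plane('scene',g(93,127),114),plane('top',f(513,112),105))
E
```

```text
[[ 672.   80.]
 [ 667. -114.]
 [ 472. -115.]
 [ 471.   82.]] centre [570.19414759 -16.59412181]
[[ 658.   73.]
 [ 657. -103.]
 [ 485. -104.]
 [ 482.   67.]] [570.60503754 -16.76218591]
193.6862976500496 -0.02701249457301036
194.825424159512 0.008838064486329511
197.78492248942706 0.006169275310907274
201.28557182487225 -0.01213808429564274
hub [568.70017773 -18.42278837  40.        ]
peg top [476.46289088 -51.17696521  71.        ] tri [476.94643379 -50.96579582  70.05199936]
scene corner [466.89286427  81.76964684  10.        ]
scene corner [ 466.51191239 -106.93446555   10.        ]
peg base scene z25 [476.58641328 -50.35776247  25.        ]
pad tri [598.63227309  66.04609489  97.47913115] padtop z112 scene [593.38068859  64.13414462 114.        ] [601.28516957  66.22454591 105.        ]
```

Carousel origin is at about (570, -17) with yaw near 0. The peg (477,-51) and pad (599,66) both fit the given geometry. Moving over with the fingers shut.

Emit:
step_arm([
  [[26, -21, 0, 4, -1], [56, -45, 0, 8, -1], [86, -70, 0, 13, -1], [116, -94, 0, 17, -1], [146, -118, 0, 21, -1], [176, -143, 0, 26.2, -1], [206, -167, 0, 26.2, -1], [226, -183, 0, 26.2, -1]],
])

```text
t: 0.77
eef_pos: [398.3, -294.1, 180.6]
tcp_rot: [-3.141, 0.0, -0.0]
ft_force: [-0.2, -0.4, 0.5]
opening: 0.5
grip_force: 0.0
```

Emit:
step_arm([
  [[15, -32, 0, 0, -1], [31, -68, 0, 0, -1], [47, -103, 0, 0, -1], [63, -139, 0, 0, -1], [79, -174, 0, 0, -1], [95, -209, 0, 0, -1], [110, -240, 0, 0, -1], [120, -260, 0, 0, -1]],
])

```text
t: 1.43
eef_pos: [518.6, -34.2, 180.5]
tcp_rot: [-3.141, 0.0, 0.001]
ft_force: [0.9, 0.0, 0.1]
opening: 0.009
grip_force: 0.0
```

Emit:
step_arm([
  [[10, -25, 0, 0, -1], [20, -50, 0, 0, -1], [30, -75, 0, 0, -1], [40, -95, 0, 0, -1], [45, -103, 0, 0, -1], [45, -103, 0, 0, -1], [45, -103, 0, 0, -1]],
])

```text
t: 2.02
eef_pos: [562.6, 65.6, 180.2]
tcp_rot: [3.141, 0.001, 0.0]
ft_force: [-0.0, -0.5, 0.6]
opening: 0.004
grip_force: 0.0
```

```bash
python3 - <<'E'
from h import *
s=env.state();c=env.get_calibration('wrist');print(s['eef_pos'],s['t'],s['joints'].round(3) if hasattr(s['joints'],'round') else s['joints'])
I=env.read_camera('wrist');cv2.imwrite('pics/w1.png',I)
np.savez('w1.npz',**c);print(c)
b=(0,0,512,384)
print('or',blobs(I,(5,150,80),(18,255,255),b,15)); print(' bl',blobs(I,(105,130,60),(125,255,255),b,15))
E
```

```text
[562.62714338  65.62371394 180.2433036 ] 2.0167 [-0.     0.409  1.705 -0.     1.029  1.57 ]
{'K': array([[297.31863964,   0.        , 253.71379764],
       [  0.        , 297.31863964, 189.05142813],
       [  0.        ,   0.        ,   1.        ]]), 'extrinsics': array([[ 2.00902261e-04, -9.99997443e-01,  2.25234191e-03,
         6.54410916e+01],
       [ 9.62634166e-01, -4.16550894e-04, -2.70804892e-01,
        -5.11397690e+02],
       [ 2.70805138e-01,  2.22258659e-03,  9.62631621e-01,
        -5.43431673e+02],
       [ 0.00000000e+00,  0.00000000e+00,  0.00000000e+00,
         1.00000000e+00]])}
or [([247.8, 131.8], [245, 129, 9, 10, 40]), ([261.4, 140.3], [258, 137, 7, 11, 47]), ([254.6, 157.3], [238, 152, 27, 18, 199])]
 bl [([347.8, 243.0], [342, 234, 12, 16, 75])]
```

View pics/w1.png

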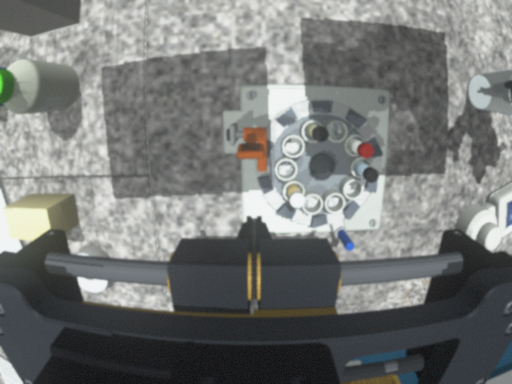

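The wrist view shows the pad at about (253,157), directly ahead of the fingertip at (255,220). The hub is at (322,165), the peg at (347,241), and the plate corners are at (243,86), (390,93) and (381,230).

```bash
python3 - <<'E'
from h import *
c=dict(np.load('w1.npz'))
w=lambda p,z:plane('wrist',p,z,c).round(1)
for p in((243,86),(390,93),(381,230)):print('corner',w(p,10))
print('hub',w((322,165),40),'tip',w((255,219),182))
print('pegtop',w((350,247),71),w((342,234),30))
print('pad',w((254.6,157.3),102), w((238,157),102),w((265,157),102))
I=cv2.imread('pics/w1.png');
cv2.imwrite('pics/w1z.png',cv2.resize(I[75:265,220:400],None,fx=3.1,fy=3.1,interpolation=2))
E
```

```text
corner [666.6  78.9  10. ]
corner [ 666.9 -115.9   10. ]
corner [ 471.6 -121.2   10. ]
hub [572.5 -16.4  40. ] tip [559.7  65.  182. ]
pegtop [477.6 -52.   71. ] [476.8 -53.3  30. ]
pad [591.7  64.9 102. ] [592.   80.9 102. ] [592.   54.9 102. ]
```

View pics/w1z.png

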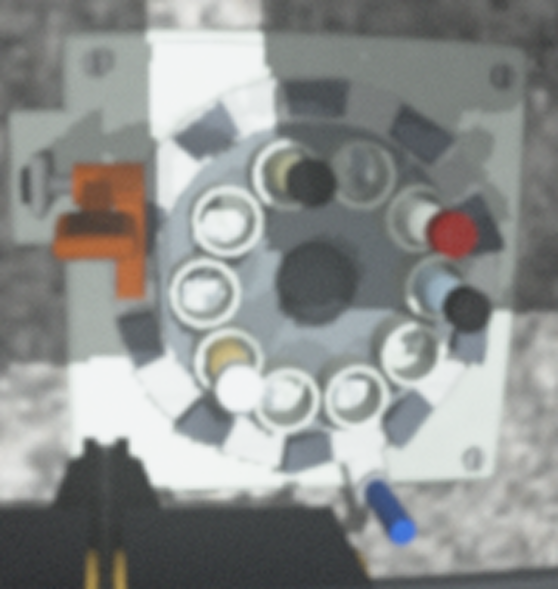

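Emit:
step_arm([
  [[0, -2, 20, 0, -1], [0, -2, 40, 0, -1], [0, -2, 60, 0, -1], [0, -2, 75, 0, -1], [0, -2, 84, 0, -1], [0, -2, 86, 0, -1], [4, -2, 86, 0, -1], [8, -2, 86, 0, -1]],
])

```text
t: 2.73
eef_pos: [571.7, 67.5, 95.5]
tcp_rot: [3.141, -0.001, -0.001]
ft_force: [-0.2, 0.2, 0.7]
opening: 0.004
grip_force: 0.0
```

Emit:
step_arm([
  [[4, 0, 0, 0, -1], [8, 0, 0, 0, -1], [12, 0, 0, 0, -1], [15, 0, 0, 0, -1], [18, 0, 0, 0, -1], [21, 0, 0, 0, -1], [24, 0, 0, 0, -1], [27, 0, 0, 0, -1]],
])

```text
t: 3.4
eef_pos: [598.2, 67.9, 94.6]
tcp_rot: [3.142, 0.0, -0.0]
ft_force: [0.2, -1.1, 0.2]
opening: 0.004
grip_force: 0.0
```

Emit:
step_arm([
  [[3, 0, 0, 0, -1], [6, 0, 0, 0, -1], [9, 0, 0, 0, -1], [12, 0, 0, 0, -1], [15, 0, 0, 0, -1], [18, 0, 0, 0, -1], [21, 0, 0, 0, -1], [21, 0, 0, 0, -1]],
])

```text
t: 4.07
eef_pos: [619.6, 67.9, 94.6]
tcp_rot: [3.142, -0.0, -0.001]
ft_force: [0.4, 0.8, 0.9]
opening: 0.003
grip_force: 0.0
```

```bash
python3 - <<'E'
from h import *
for n in('wrist','scene','top'):
    cv2.imwrite(f'pics/{n}2.png',env.read_camera(n))
a=cv2.imread('pics/wrist2.png')[60:260,200:400];b=cv2.imread('pics/scene2.png')[160:235,205:295]
o=np.hstack([cv2.resize(a,(400,400),interpolation=2),cv2.resize(b,(400,400),interpolation=2)])
cv2.imwrite('pics/c2.png',o)
E
```

```text
(no output)
```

View pics/c2.png

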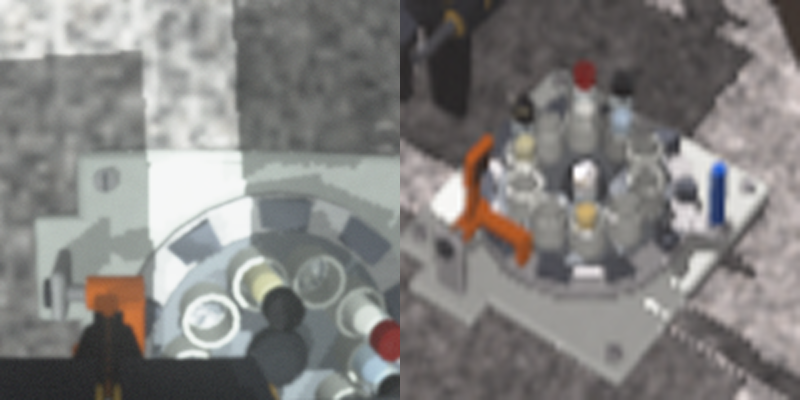

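The wrist crop shows the fingertip at the lever. In the scene crop the finger is up and to the left of the pad. I'll project the tip and compare the orange blobs before and after the push.

```bash
python3 - <<'E'
from h import *
def proj(n,p):
    c=env.get_calibration(n);q=c['extrinsics'][:3,:3]@p+c['extrinsics'][:3,3];q=c['K']@(q*[1,-1,-1]);return (q[:2]/q[2]).round(1)
for n in('scene','top'):
    print(n,'tip',proj(n,np.array([619.6,67.9,94.6])),'pad down',proj(n,np.array([599,69,100])),'padlift',proj(n,np.array([637,69,94])),'nose down',proj(n,np.array([570,57,40])),'nose up',proj(n,np.array([582,57,65])))
    for k in (0,2):
        print(k,blobs(cv2.imread(f'pics/{n}{k}.png'),(5,150,80),(18,255,255),(205,155,295,235)))
s=env.state();print(s['eef_pos'],s['ft_force'],s['tcp_rot'],s['t'])
a=cv2.imread('pics/scene2.png')[130:230,175:275];b=cv2.imread('pics/top2.png')[140:220,205:285]
cv2.imwrite('pics/c3.png',np.hstack([cv2.resize(a,(400,400),interpolation=2),cv2.resize(b,(400,400),interpolation=2)]))
E
```

```text
scene tip [216.5 187.8] pad down [221.5 189.3] padlift [211.9 185.9] nose down [231.9 205.1] nose up [228.7 197.7]
0 [([224.7, 199.0], [218, 186, 16, 23, 85])]
2 [([224.6, 198.5], [218, 185, 16, 24, 100])]
top tip [229.9 172.9] pad down [229.7 178.6] padlift [229.5 168. ] nose down [233.9 188.8] nose up [233.6 184.6]
0 [([232.4, 181.8], [227, 177, 9, 13, 54])]
2 []
[618.87405651  67.88991665  94.5461753 ] [-0.06333194  0.08697148 -0.67128789] [ 3.14150156e+00  1.88510067e-04 -4.34116380e-04] 4.2167
```

View pics/c3.png

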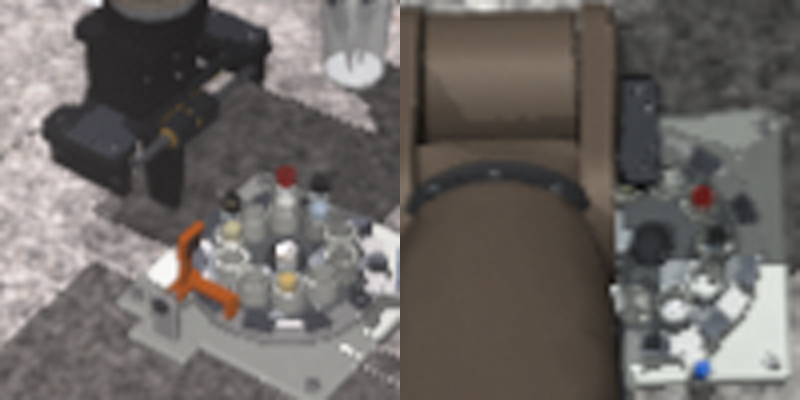

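```bash
python3 - <<'E'
from h import *
print(tri(ray('wrist',(254.5,217)),ray('scene',(219,181))))
# gray levels along finger end in scene/wrist
I=cv2.imread('pics/scene2.png');g=cv2.cvtColor(I,6);print(g[172:196,208:230])
W=cv2.cvtColor(cv2.imread('pics/wrist2.png'),6);print(W[205:232:1,242:268])
E
```

```text
[620.53045559  62.79775246 115.19463746]
[[ 88  83  78  55  42  40  41  40  41  41  41  39  45  74  84  85  83  88
   90  90  92  89]
 [ 89  90  85  60  43  42  39  40  40  40  41  40  45  76  86  87  84  85
   88  91  93  90]
 [ 77  86  86  66  46  41  40  40  41  39  40  40  47  73  84  82  83  86
   87  84  84  87]
 [ 75  81  84  68  48  42  40  40  42  41  41  40  46  73  82  79  79  81
   77  77  83  90]
 [ 77  83  83  69  49  41  40  40  41  41  42  41  50  72  75  68  73  77
   70  74  80  86]
 [ 72  79  78  73  52  41  40  41  42  41  41  41  53  68  72  68  74  73
   70  72  77  96]
 [ 78  77  79  79  57  42  39  42  42  39  41  41  58  70  73  75  76  71
   68  71  74  99]
 [ 87  89  92  92  72  51  43  41  41  42  41  40  61  73  79  79  77  74
   70  70  75  83]
 [ 91  95 101  96  88  76  61  48  42  41  40  41  62  75  81  86  86  79
   76  78  78  75]
 [ 93  95  95  92  89  89  82  71  61  49  44  50  70  77  80  87  87  81
   80  84  85  82]
 [ 92  87  86  85  85  89  88  83  74  66  61  69  82  86  85  85  81  78
   82  86  82  86]
 [ 84  78  78  77  80  84  84  83  7
[... 3417 characters left out ...]
53  54  52
   52  53  53  53  55  63  87 117]
 [ 60  47  48  48  49  49  51  50  52  50  53  57  60  56  55  50  53  52
   54  50  54  51  51  58  77 104]
 [ 55  49  44  48  49  44  49  48  50  50  55  57  57  54  54  53  49  50
   53  52  48  51  52  56  64  89]
 [ 49  46  48  45  47  47  46  48  47  47  53  57  60  55  52  52  50  55
   50  51  52  49  54  54  58  77]
 [ 44  45  47  50  50  48  50  47  47  54  54  57  57  56  48  51  52  52
   49  51  51  51  53  54  55  65]
 [ 45  47  45  45  48  46  47  47  49  50  53  56  55  55  51  52  51  52
   49  53  52  53  51  50  53  62]
 [ 43  44  44  46  44  44  49  45  50  49  52  53  52  55  49  51  49  50
   48  52  47  50  52  51  53  57]]
```

Triangulation puts the visible tip at z ≈ 115, about 20 mm above the stated TCP, so the finger passed over the pad and the lever hasn't moved. I'll go back over it, come down 15 mm lower and push again.

Emit:
step_arm([
  [[0, 0, -20, 0, -1], [-10, 0, -30, 0, -1], [-35, 0, -30, 0, -1], [-55, 0, -30, 0, -1], [-57, 0, -20, 0, -1], [-57, 0, 0, 0, -1], [-57, 0, 13, 0, -1], [-57, 0, 15, 0, -1]],
])

```text
t: 4.88
eef_pos: [560.8, 67.9, 77.7]
tcp_rot: [3.141, 0.003, -0.001]
ft_force: [0.0, 0.4, -0.2]
opening: 0.005
grip_force: 0.0
```

Emit:
step_arm([
  [[5, 0, 0, 0, -1], [10, 0, 0, 0, -1], [14, 0, 0, 0, -1], [17, 0, 0, 0, -1], [20, 0, 0, 0, -1], [23, 0, 0, 0, -1], [26, 0, 0, 0, -1], [29, 0, 0, 0, -1]],
])

```text
t: 5.55
eef_pos: [591.9, 68.0, 80.6]
tcp_rot: [-3.142, -0.002, -0.001]
ft_force: [-1.6, 0.4, 9.9]
opening: 0.004
grip_force: 5.3
```

Emit:
step_arm([
  [[3, 0, 0, 0, -1], [6, 0, 0, 0, -1], [9, 0, 0, 0, -1], [12, 0, 0, 0, -1], [15, 0, 0, 0, -1], [18, 0, 0, 0, -1], [20, 0, 0, 0, -1], [20, 0, 0, 0, -1]],
])

```text
t: 6.22
eef_pos: [612.0, 68.1, 80.2]
tcp_rot: [-3.141, -0.002, -0.001]
ft_force: [1.2, 1.2, 7.3]
opening: 0.004
grip_force: 3.6
```

```bash
python3 - <<'E'
from h import *
I=env.read_camera('scene');cv2.imwrite('pics/scene4.png',I)
print(blobs(I,(5,150,80),(18,255,255),(195,155,295,235)))
cv2.imwrite('pics/c4.png',cv2.resize(I[150:240,185:295],None,fx=5,fy=5,interpolation=2))
E
```

```text
[([221.9, 196.2], [213, 185, 22, 21, 122])]
```

View pics/c4.png

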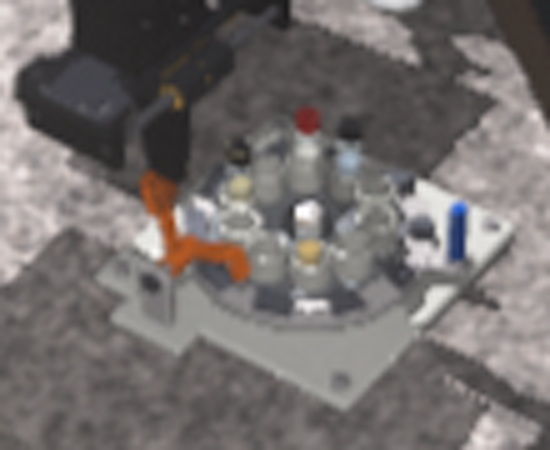

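The lever is tilting over with the fingertip at the top of the pad at crop (165,175). I'll push a little further.

Emit:
step_arm([
  [[3, 0, 0, 0, -1], [6, 0, 0, 0, -1], [9, 0, 0, 0, -1], [12, 0, 0, 0, -1]],
])

```text
t: 6.6
eef_pos: [622.9, 67.8, 79.2]
tcp_rot: [3.141, 0.001, -0.0]
ft_force: [0.4, -1.0, -0.4]
opening: 0.003
grip_force: 0.0
```

```bash
python3 - <<'E'
from h import *
I=env.read_camera('scene');cv2.imwrite('pics/scene5.png',I)
print(blobs(I,(5,150,80),(18,255,255),(195,155,295,235)))
print(env.state()['ft_force'])
E
```

```text
[([219.0, 194.2], [209, 183, 25, 22, 127])]
[-0.17866402 -0.81374149 -0.37040364]
```

The lever has tipped fully over: its blob edge is now at column 209 and the force is gone. Next I lift clear and go to the far side of the peg.

Emit:
step_arm([
  [[0, 0, -30, 0, -1], [0, 0, -60, 0, -1], [-15, 15, -75, 0, -1], [-40, 41, -75, 0, -1], [-65, 68, -75, 0, -1], [-90, 95, -75, 0, -1], [-115, 122, -75, 0, -1], [-140, 148, -75, 0, -1]],
])

```text
t: 7.32
eef_pos: [481.4, -81.0, 154.5]
tcp_rot: [3.141, 0.0, -0.0]
ft_force: [0.8, -0.3, 0.2]
opening: 0.006
grip_force: 0.0
```

Emit:
step_arm([
  [[-9, 12, 0, 0, -1], [-9, 12, 20, 0, -1], [-9, 12, 45, 0, -1], [-9, 12, 70, 0, -1], [-9, 12, 95, 0, -1], [-9, 12, 112, 0, -1], [-9, 12, 120, 0, -1], [-9, 12, 120, 0, -1]],
])

```text
t: 7.98
eef_pos: [473.1, -91.9, 33.2]
tcp_rot: [-3.141, 0.003, -0.001]
ft_force: [-0.3, 0.2, 0.7]
opening: 0.006
grip_force: 0.0
```

```bash
python3 - <<'E'
from h import *
I=env.read_camera('scene');cv2.imwrite('pics/scene6.png',I);W=env.read_camera('wrist');cv2.imwrite('pics/wrist6.png',W)
print(blobs(I,(5,150,80),(18,255,255),(195,155,295,235)),blobs(I,(105,130,60),(125,255,255),(205,160,300,240)))
a=I[150:240,200:310]
cv2.imwrite('pics/c6.png',np.hstack([cv2.resize(a,(440,360),interpolation=2),cv2.resize(W[100:280,170:350],(360,360),interpolation=2)]))
E
```

```text
[([218.6, 193.6], [209, 182, 25, 22, 122])] [([276.2, 196.2], [275, 191, 3, 11, 26])]
```

View pics/c6.png

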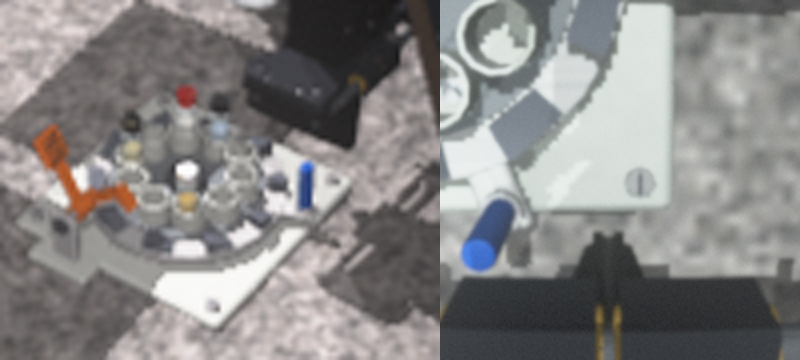

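The lever is lifted at crop (50,145) and staying there. The tip is just right of the peg, which is at (307,185). Now I push the peg toward +y, slowly.

Emit:
step_arm([
  [[0, -5, 0, 0, -1], [0, -10, 0, 0, -1], [0, -15, 0, 0, -1], [0, -19, 0, 0, -1], [0, -23, 0, 0, -1], [0, -27, 0, 0, -1], [0, -31, 0, 0, -1], [0, -35, 0, 0, -1]],
])

```text
t: 8.75
eef_pos: [473.8, -56.7, 34.6]
tcp_rot: [3.141, 0.0, -0.0]
ft_force: [-1.1, -1.0, 0.6]
opening: 0.004
grip_force: 0.5
```

Emit:
step_arm([
  [[0, -4, 0, 0, -1], [0, -8, 0, 0, -1], [0, -12, 0, 0, -1], [0, -16, 0, 0, -1], [0, -20, 0, 0, -1], [0, -24, 0, 0, -1], [0, -28, 0, 0, -1], [0, -32, 0, 0, -1]],
])

```text
t: 9.42
eef_pos: [474.0, -24.7, 34.6]
tcp_rot: [3.142, -0.0, -0.001]
ft_force: [0.0, -0.6, 0.4]
opening: 0.004
grip_force: 0.3
```

Emit:
step_arm([
  [[0, -4, 0, 0, -1], [0, -8, 0, 0, -1], [0, -12, 0, 0, -1], [0, -15, 0, 0, -1], [0, -15, 0, 0, -1]],
])

```text
t: 9.83
eef_pos: [474.0, -9.5, 34.6]
tcp_rot: [3.142, -0.0, -0.0]
ft_force: [-0.3, -0.0, -0.5]
opening: 0.006
grip_force: 0.0
```

```bash
python3 - <<'E'
from h import *
c=env.get_calibration('wrist');W=env.read_camera('wrist');I=env.read_camera('scene')
cv2.imwrite('pics/wrist7.png',W);cv2.imwrite('pics/scene7.png',I)
s=env.state();print(s['eef_pos'],s['ft_force'],s['grip_force'])
B=blobs(I,(105,130,60),(125,255,255),(205,160,300,240));print(B,blobs(W,(105,130,60),(125,255,255),(0,0,512,300),20))
print([plane('scene',(b[0][0],b[1][1]+1),71).round(1) for b in B],[plane('scene',b[0],50).round(1) for b in B])
# same estimator on first picture
b=blobs(cv2.imread('pics/scene6.png'),(105,130,60),(125,255,255),(205,160,300,240))[0];print('ref',plane('scene',(b[0][0],b[1][1]+1),71).round(1),plane('scene',b[0],50).round(1))
print(blobs(I,(5,150,80),(18,255,255),(195,155,295,235)))
E
```

```text
[473.92926385  -9.91494347  34.63080591] [ 0.34329158 -0.07090798 -0.12596323] 0.0
[([267.6, 205.1], [266, 200, 4, 12, 29])] [([234.4, 229.1], [228, 219, 13, 20, 160])]
[array([473. ,   3.3,  71. ])] [array([474.5,   0. ,  50. ])]
ref [474.1 -45.9  71. ] [475.2 -49.   50. ]
[([218.8, 193.7], [209, 182, 25, 22, 124])]
```

```bash
python3 - <<'E'
from h import *
c=env.get_calibration('wrist');w=dict(np.load('w1.npz'))
print('now',plane('wrist',(234.4,229.1),48,c).round(1),'ref',plane('wrist',(347.8,243.0),48,w).round(1))
print('tri now',tri(ray('wrist',(234.4,229.1),c),ray('scene',(267.6,205.1))),'ref',tri(ray('wrist',(347.8,243.0),w),ray('scene',(276.3,196))))
W=cv2.imread('pics/wrist7.png');T=env.read_camera('top');cv2.imwrite('pics/top7.png',T)
print(blobs(T,(105,130,60),(125,255,255),(215,155,290,225),2))
E
```

```text
now [468.   4.  48.] ref [471.8 -56.8  48. ]
tri now [471.43125499   3.83444249  55.00607814] ref [474.8474904  -53.13534084  50.38694706]
[]
```

Emit:
step_arm([
  [[0, -3, 0, 0, -1], [0, -6, 0, 0, -1], [0, -8, 0, 0, -1], [0, -9, 0, 0, -1], [0, -9, 0, 0, -1], [0, -5, 0, 0, -1], [0, 10, 0, 0, -1], [0, 30, 0, 0, -1]],
])

```text
t: 10.65
eef_pos: [473.7, -39.9, 34.6]
tcp_rot: [-3.142, 0.0, 0.001]
ft_force: [0.8, 0.8, -0.5]
opening: 0.002
grip_force: 0.0
```

Emit:
step_arm([
  [[0, 20, -20, 0, -1], [0, 40, -40, 0, -1], [0, 70, -60, 0, -1], [0, 100, -60, 0, -1], [0, 130, -60, 0, -1], [0, 150, -60, 0, -1], [0, 150, -60, 0, -1]],
])

```text
t: 11.23
eef_pos: [473.9, -193.5, 94.7]
tcp_rot: [3.141, -0.001, -0.004]
ft_force: [1.1, -0.5, -0.1]
opening: 0.003
grip_force: 0.0
```

```bash
python3 - <<'E'
from h import *
c=env.get_calibration('wrist');W=env.read_camera('wrist');I=env.read_camera('scene');T=env.read_camera('top')
for n,i in(('wrist8',W),('scene8',I),('top8',T)):cv2.imwrite(f'pics/{n}.png',i)
lo,hi=(105,130,60),(125,255,255)
for T_,I_,n in((cv2.imread('pics/top0.png'),cv2.imread('pics/scene0.png'),'ref'),(T,I,'now')):
    t=blobs(T_,lo,hi,(215,155,290,225),2);s=blobs(I_,lo,hi,(205,160,300,240));print(n,t,s)
    if t and s:print(plane('top',t[0][0],65).round(1),plane('scene',s[0][0],50).round(1),tri(ray('top',t[0][0]),ray('scene',s[0][0])).round(1))
print(blobs(W,lo,hi,(0,0,512,300),20),blobs(I,(5,150,80),(18,255,255),(195,155,295,235)))
cv2.imwrite('pics/c8.png',np.hstack([cv2.resize(T[155:225,215:290],(450,420),interpolation=2),cv2.resize(W[100:300,100:266],(349,420),interpolation=2)]))
E
```

```text
ref [([264.9, 213.9], [264, 213, 3, 3, 8])] [([276.4, 195.8], [275, 191, 3, 11, 21])]
[475.7 -50.8  65. ] [475.7 -50.9  50. ] [476.4 -51.5  49.2]
now [([247.6, 214.8], [247, 214, 2, 3, 5])] [([265.4, 206.5], [264, 202, 4, 11, 25])]
[474.  10.  65.] [476.5   9.1  50. ] [475.2  10.3  51.6]
[([45.3, 199.3], [41, 195, 9, 10, 67])] [([218.7, 193.6], [209, 182, 25, 22, 125])]
```

View pics/c8.png

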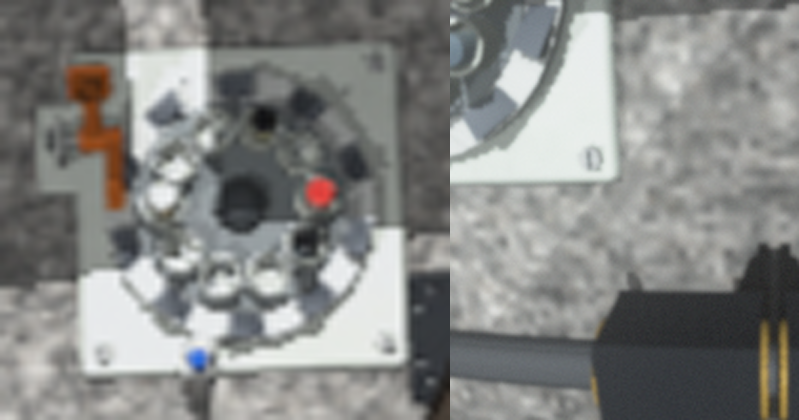

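The top crop shows the lever still lifted at (90,80), and the peg at (198,358), which is y ≈ 10. That is 0.633 rad back from the start, one notch. Next I go to the +x side of the pad.

Emit:
step_arm([
  [[0, 0, -30, 0, -1], [0, 0, -60, 0, -1], [15, -19, -85, 0, -1], [38, -48, -85, 0, -1], [61, -77, -85, 0, -1], [84, -107, -85, 0, -1], [107, -136, -85, 0, -1], [130, -165, -85, 0, -1]],
])

```text
t: 12.05
eef_pos: [604.3, -22.0, 179.7]
tcp_rot: [-3.142, 0.0, 0.001]
ft_force: [0.7, -1.0, -0.2]
opening: 0.002
grip_force: 0.0
```

Emit:
step_arm([
  [[20, -26, 0, 0, -1], [42, -54, 0, 0, -1], [60, -78, 0, 0, -1], [74, -96, 0, 0, -1], [78, -98, 0, 0, -1], [78, -98, 0, 0, -1], [78, -98, 20, 0, -1], [78, -98, 40, 0, -1]],
])

```text
t: 12.72
eef_pos: [681.6, 72.8, 140.1]
tcp_rot: [3.141, -0.002, -0.0]
ft_force: [0.2, 0.2, -0.6]
opening: 0.004
grip_force: 0.0
```

Emit:
step_arm([
  [[0, 0, 20, 0, -1], [0, 0, 40, 0, -1], [0, 0, 58, 0, -1], [0, 0, 70, 0, -1], [0, 0, 74, 0, -1], [0, 0, 74, 0, -1]],
])

```text
t: 13.22
eef_pos: [681.3, 72.5, 65.1]
tcp_rot: [3.141, 0.001, -0.001]
ft_force: [-0.1, 0.2, 0.3]
opening: 0.003
grip_force: 0.0
```

```bash
python3 - <<'E'
from h import *
I=env.read_camera('scene');cv2.imwrite('pics/scene9.png',I)
print(env.state()['eef_pos'],blobs(I,(5,150,80),(18,255,255),(195,155,295,235)),blobs(I,(105,130,60),(125,255,255),(205,160,300,240)))
cv2.imwrite('pics/c9.png',cv2.resize(I[140:240,180:290],None,fx=5,fy=5,interpolation=2))
E
```

```text
[681.90985136  72.57317803  66.0258952 ] [([218.5, 193.3], [208, 181, 26, 24, 142])] [([265.5, 207.5], [265, 203, 2, 10, 20])]
```

View pics/c9.png

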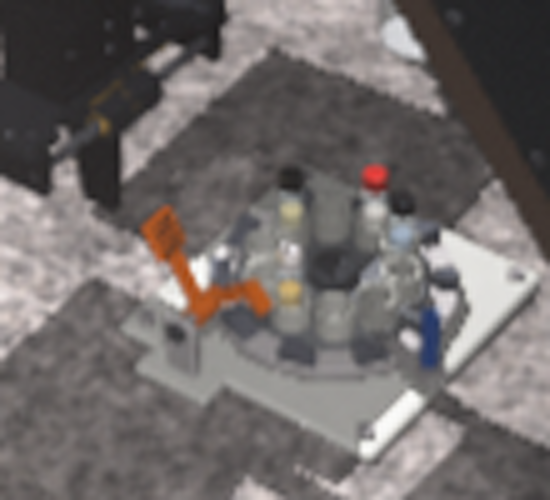

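The fingertip is at (110,205), on the far side of the pad at (160,235). Pushing back toward -x.

Emit:
step_arm([
  [[-5, 4, 0, 0, -1], [-10, 4, 0, 0, -1], [-15, 4, 0, 0, -1], [-20, 4, 0, 0, -1], [-24, 4, 0, 0, -1], [-28, 4, 0, 0, -1], [-31, 4, 0, 0, -1], [-34, 4, 0, 0, -1]],
])

```text
t: 13.93
eef_pos: [647.8, 68.9, 65.8]
tcp_rot: [3.142, -0.0, -0.0]
ft_force: [0.3, -0.1, 1.0]
opening: 0.005
grip_force: 0.2
```

Emit:
step_arm([
  [[-3, 0, 0, 0, -1], [-6, 0, 0, 0, -1], [-9, 0, 0, 0, -1], [-12, 0, 0, 0, -1], [-15, 0, 0, 0, -1], [-18, 0, 0, 0, -1], [-21, 0, 0, 0, -1], [-24, 0, 0, 0, -1]],
])

```text
t: 14.6
eef_pos: [623.7, 68.9, 65.6]
tcp_rot: [3.142, 0.0, -0.0]
ft_force: [0.3, 0.6, -0.4]
opening: 0.003
grip_force: 0.0
```

```bash
python3 - <<'E'
from h import *
I=env.read_camera('scene');cv2.imwrite('pics/scene10.png',I)
print(env.state()['eef_pos'],env.state()['ft_force'],blobs(I,(5,150,80),(18,255,255),(195,155,295,235)))
E
```

```text
[623.1532848  68.8917444  65.5791555] [0.44794412 0.60249902 0.59189796] [([223.2, 196.9], [217, 184, 18, 24, 116])]
```

Emit:
step_arm([
  [[-2, 0, 0, 0, -1], [-4, 0, 0, 0, -1], [-6, 0, 0, 0, -1], [-6, 0, 0, 0, -1]],
])

```text
t: 14.98
eef_pos: [617.7, 68.9, 65.6]
tcp_rot: [3.141, 0.0, -0.0]
ft_force: [-0.1, -0.9, -0.4]
opening: 0.001
grip_force: 0.0
```

```bash
python3 - <<'E'
from h import *
I=env.read_camera('scene');cv2.imwrite('pics/scene11.png',I)
print(env.state()['eef_pos'],env.state()['ft_force'],blobs(I,(5,150,80),(18,255,255),(195,155,295,235)))
E
```

```text
[617.8740141   68.89980051  65.65951224] [ 0.17873471 -0.14077224  0.90741853] [([224.4, 198.3], [218, 185, 16, 24, 101])]
```

The blob now matches the pawl-down reading (224.6,198.5). I'll retreat and verify.

Emit:
step_arm([
  [[10, 0, 0, 0, -1], [30, 0, 0, 0, -1], [50, 0, 0, 0, -1], [60, 0, -20, 0, -1], [60, 0, -50, 0, -1], [60, 0, -80, 0, -1], [60, 0, -110, 0, -1], [60, 0, -115, 0, -1]],
])

```text
t: 15.7
eef_pos: [679.9, 68.9, 186.1]
tcp_rot: [3.142, -0.007, -0.0]
ft_force: [0.2, -0.3, 0.8]
opening: 0.006
grip_force: 0.0
```

Emit:
step_arm([
  [[-18, 30, 0, 0, -1], [-38, 63, 0, 0, -1], [-57, 95, 0, 0, -1], [-76, 126, 0, 0, -1], [-95, 158, 0, 0, -1], [-114, 190, 0, 0, -1], [-133, 222, 0, 0, -1], [-150, 250, 0, 0, -1]],
])

```text
t: 16.37
eef_pos: [526.5, -182.7, 180.4]
tcp_rot: [3.141, 0.0, -0.001]
ft_force: [-0.3, -1.0, 0.2]
opening: 0.007
grip_force: 0.0
```

```bash
python3 - <<'E'
from h import *
I=env.read_camera('scene');T=env.read_camera('top')
lo,hi=(105,130,60),(125,255,255);ol,oh=(5,150,80),(18,255,255)
for k,a,b in(('ref',cv2.imread('pics/scene0.png'),cv2.imread('pics/top0.png')),('now',I,T)):
    print(k,blobs(a,ol,oh,(195,155,295,235)),blobs(b,ol,oh,(215,155,290,225)),blobs(a,lo,hi,(205,160,300,240)),blobs(b,lo,hi,(215,155,290,225),2))
print(env.state()['eef_pos'],env.state()['ft_force'])
cv2.imwrite('pics/c12.png',np.hstack([cv2.resize(I[150:240,195:295],(400,360),interpolation=2),cv2.resize(T[150:230,210:300],(400,360),interpolation=2)]))
E
```

```text
ref [([224.7, 199.0], [218, 186, 16, 23, 85])] [([232.4, 181.8], [227, 177, 9, 13, 54])] [([276.4, 195.8], [275, 191, 3, 11, 21])] [([264.9, 213.9], [264, 213, 3, 3, 8])]
now [([224.7, 199.0], [218, 186, 16, 23, 85])] [([232.3, 181.7], [226, 177, 10, 13, 55])] [([265.4, 206.5], [264, 202, 4, 11, 25])] [([247.6, 214.8], [247, 214, 2, 3, 5])]
[ 525.90492217 -184.29792918  180.45083699] [ 1.26297403  0.64886477 -0.55302854]
```

View pics/c12.png

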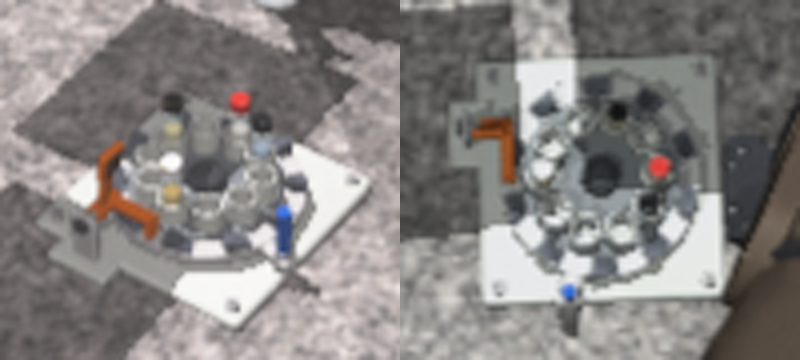

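The lever and pawl blob is the same as at the start, so the pawl is fully down. The peg has moved one notch to (285,230) in the scene crop, and all four vials are seated. Handing in.

```bash
python3 -c "
from cell import env
print(env.job_done())"
```

```text
the job is handed in; nothing more can be done
None
```

The job is handed in: the wheel is one notch back (about 0.63 rad), the pawl is fully down in the next gap and the four vials are still seated. My first pass with the fingertip went over the lever without moving it, and the second lifted the pawl.

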